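Find the spacer's blind hole and hold it up to the touch probe

ROBOT

A 6-joint arm with a two-finger parallel gripper is mounted at the origin on the work surface. World frame = base frame: x ahead of the robot, y to its left, z up, the work surface at z = 0. Lengths are in mm, angles in rad, forces in N, time in s.
With the tool pointing down it reaches from about 350 to 925 mm from the base axis. Payload 6.4 kg.
Tool frame: the origin (TCP) lies between the finger pads; the fingertips stand 19 mm ahead of it and the grasp point (between the pads) is the TCP; z points along the fingers, y is the line along which they close (so a half turn about z gives the same grasp; the last joint's range is limited). The gripper opens to 85 mm and grips with 20 to 120 N. Pads are 22 mm wide; open, the fingers measure 114 mm over their backs; the gripper's body (76 mm by 85 mm) begins 54 mm behind the grasp point. The pads swing forward as they close: fully open they stand 13 mm farther back than shut.
Start: joints at [1.055, 0.245, 1.558, -0, 1.339, -0.174], TCP at [217.867, 612.412, 250.29] pointing down, gripper open.
Joint ranges: [-3.13, 3.13], [-1.02, 2.26], [0.13, 2.54], [-0.95, 4.09], [0.21, 2.88], [-2.74, 2.74]. Speed limits (rad/s): [2.57, 2.57, 3.14, 3.14, 3.14, 3.14].

INTERFACE

Orientations are given as a unit quaternion [x, y, z, w].
In Python, from station import telemetry, viewer, workorder gives the robot as it stands.
- The arm moves only by the tool carry_out, never from a script. Its argument "steps" is one flat list of numbers, 7 for each row, row after row: the opening, from 0 (shut) to 1 (fully open), then the shift along the tool's x, y, z each as a share of 10 cm, from -1 to 1, then the turn, a rotation vector about the tool's x, y, z each as a share of 90 degrees, from -1 to 1. In form: [claw, tx, ty, tz, rx, ry, rz, claw, tx, ty, tz, rx, ry, rz, ...]. A call has 1 to 8 rows; each row is the pose to reach, as a shift and turn from the pose commanded when the call began, along the tool's axes at that moment; what a row does not reach only later rows make up. A row lasts 1/10 s, in which the tool goes at most 50 mm and 8.59 degrees, less where a joint would pass 70% of its speed; a pose out of reach is approached as far as the arm can. A call with a number of a shift or a turn outside -1 to 1 is refused whole. A call with a gripper value outside its range is refused whole. The fingers move at their own pace and stop on an object; "newtons" is the grip in N (left out, the last holds). Time passes only in rows, so rows that repeat a pose let the fingers close. It gives the time, the measured TCP pose, the force, the opening and the grip force at its end, in the units of the state.
- telemetry.get_state(): the state, without advancing time (a new reading comes with each control period).
- viewer.capture(name): name is "side" or "top" or "wrist"; returns a dict with "pixels" (400x640x3 uint8, red, green, blue), "range_z" (400x640 float32, mm along the optical axis (not along the pixel's ray), 0 where there is no reading), "vfov" (degrees; the focal length in pixels is half the picture's height over the tangent of half this angle, whatever the lens; pixels are square), "cx", "cy" (the principal point, pixels), "world_to_cam" (4x4, takes a point from world to camera coordinates); the wrist camera has in their place "mount" (4x4, takes a point from camera to tool coordinates, whose origin is the TCP and whose axes are the flange's). Camera axes: x right, y up, looking along -z (the intrinsics and any distortion apply to the point x, -y, -z); pixel columns grow to the right and rows downward; lengths in mm; the calibration is good to about 2 mm. A picture is of the moment at which its call begins: read the wrist's pose just before it.
- workorder.hand_in(): hands the job in; it is judged then, once.
The state is a dict: "time_s": time; "q": joint angles; "qvel": joint speeds; "joint_torque": joint torques, N m; "tcp_pos": TCP position; "eef_rot": TCP orientation; "force": force on the tool from outside, world axes, zero at the start; "ft_torque": the same for the moment, N m; "finger_gap": finger opening in mm; "finger_force": force on a finger pad.
Only numpy, scipy, OpenCV 4.12 (cv2) and the standard library are available. Lean on these libraries where they do the work, as an engineer would, in place of code of your own. Each camera call takes 0.05 s, during which the arm holds its last target. There are 200 camera calls.

TASK

The aluminium spacer lying on the blue setting block has a blind hole in one of its ends, hard to see from above. Take it, find the hole, turn it so that the hole faces straight up, and raise it under the touch probe until the stylus is inside the hole and the hole's floor pushes it in gently, about half way and never fully in. Finish holding the spacer there in the gripper, still, with the stylus pressed; do not bump the probe stand with the robot, and leave the other things on the table where they are.

Things in the scene. Friction and masses are not known exactly. Their poses are not given: they have to be found in the camera images.
- spacer: bare aluminium square-section spacer, 40 x 40 x 56 mm long, about 0.18 kg, lying level on the setting block, two flats upright (grip across their 40 mm). Origin at its centre; z runs along its length out of the mouth of the blind hole (round, 26 mm diameter, 38 mm deep, dark floor; the other end is solid); x and y square to the flats. Which way the hole faces (any side) differs each time
- hole_floor (a point): centre of the flat bottom of the spacer's blind hole, 10 mm from the spacer's origin towards the solid end
- hole_mouth (a point): centre of the mouth of the spacer's blind hole, 28 mm from the spacer's origin
- setting_block: fixed blue block, 50 mm long (its x, the same way as the spacer's length), 34 mm wide, 45 mm high, on which the spacer lies centred, overhanging it by 3 mm all round; fingers can pass down either side of it. Origin at the centre of its underside, on the table
- probe_stand: fixed stand. Origin on the table straight below the stylus; x points to its column (36 mm square, 440 mm high, axis at x = 155 mm) on a black foot (x = 85 to 205 mm, 100 mm wide, 30 mm high). A cream arm, 26 mm wide, runs from the column to over the stylus, its underside 133 mm above the free tip; the 20 mm probe head under it ends 102 mm above the tip
- probe_carriage (a joint): height setting of the probe's arm on its column, 0 to 0.06 m up, differs each time and stays put. Free stylus tip height above the table is 0.170 m plus this value
- stylus (a joint): how far the spring stylus is pushed up into the probe head, m: 0 free, 0.012 fully in. The push begins at about 0.7 N and grows by 0.5 N per mm
- stylus_tip (a point): lowest point of the red 7 mm ball at the end of the vertical steel stylus (5 mm diameter shaft), which points straight down. It rides up with the stylus
- ring_gauge: steel ring gauge lying flat, 64 mm outside, 38 mm inside, 20 mm high; bystander; origin at the centre of its underside
- brass_plug: upright brass cylinder, 32 mm diameter, 35 mm high; bystander; origin at the centre of its underside
- mouse: black computer mouse, 100 x 60 x 32 mm; bystander; origin at the centre of its underside
- screwdriver: screwdriver lying on the table, 170 mm long; bystander; its x axis runs along the shaft
- cleaner: white bottle with a blue cap, 60 mm diameter, 140 mm high; bystander; origin at the centre of its underside
- vise: small dark steel vise, 110 x 50 x 50 mm; bystander; origin at the centre of its underside
There are look-alikes about, which are no part of the job. Of the things shaped like the spacer, the aluminium one is meant.

How it is judged (in metres and radians):
At the end, for the whole second after the job is handed in: The gripper holds the spacer still (over 3 N), hole up within 0.26 rad of vertical, its centre over 0.13 m up, off the setting block; the stylus tip is inside the hole, within 13 mm of its floor's centre, and pushed in 1.5 to 10 mm (angle between spacer's own z axis and vertical below 0.26 rad and value of joint stylus between 0.0015 and 0.01 m and distance between stylus_tip and hole_floor below 0.013 m and z of stylus_tip in the frame of spacer below -0.004 m and contact force between spacer and the fingers above 3 N and height (world z) of spacer above 0.13 m and contact force between spacer and setting_block below 0.1 N and linear speed of spacer below 0.02 m/s and angular speed of spacer below 0.2 rad/s); the arm keeps its last pose, push and grip.
It fails at once if the stylus is driven fully in (beyond 11.5 mm) (value of joint stylus above 0.0115 m).
It fails at once if the robot bumps the probe stand (over 5 N) (contact force between any of the arm, the fingers and probe_stand above 5 N).
It fails at once if another thing on the table is shifted by more than 25 mm (distance of any of ring_gauge, brass_plug, mouse, screwdriver, cleaner, vise from where it was at the start of the episode above 0.025 m).
It also fails if it takes over 42 s, if anything falls off the work surface, if the arm or the gripper's body presses on something with over 40 N, if the wrist force passes 120 N, or if a joint passes its speed limit or range.

## Working session

There is one attempt and no reset: what is moved stays moved. The work goes in short steps, Python scripts to look and compute and a tool call to move; the robot and the scene stay as the last step left them, time stands still between calls to the robot, and variables do not carry over. Pictures are saved under pics/ and viewed, at most 10 in all, crops included, and the job is handed in when it is done.

Besides the shell and the picture viewer there is one more tool, called after "Call:" by a JSON object that holds its "api" and its "payload", one argument or row to a line. carry_out: Moves the arm, as the interface text tells. Its arguments: {"type":"object","properties":{"steps":{"type":"array","items":{"type":"number","minimum":-1,"maximum":1}},"newtons":{"type":"number"}},"required":["steps"]}

```bash
mkdir -p pics; cat > h.py <<'E'
import numpy as np, cv2
from scipy.spatial.transform import Rotation as R
from station import telemetry, viewer, workorder
def cap(n):
    s=telemetry.get_state(); c=viewer.capture(n)
    if 'mount' in c:
        T=np.eye(4); T[:3,:3]=R.from_quat(s['eef_rot']).as_matrix(); T[:3,3]=s['tcp_pos']; c['c2w']=T@np.array(c['mount'])
    else: c['c2w']=np.linalg.inv(np.array(c['world_to_cam']))
    c['f']=200/np.tan(np.radians(c['vfov'])/2)
    return c
def save(c,p,box=None,k=1):
    im=c['pixels'][:,:,::-1]
    if box: im=im[box[1]:box[3],box[0]:box[2]]
    cv2.imwrite(p,cv2.resize(im,None,fx=k,fy=k,interpolation=cv2.INTER_CUBIC))
def pt(c,u,v,z=None):
    if z is None: z=c['range_z'][int(v),int(u)]
    return (c['c2w']@np.array([(u-c['cx'])/c['f']*z,-(v-c['cy'])/c['f']*z,-z,1]))[:3]
def cloud(c):
    v,u=np.mgrid[0:400,0:640]; z=c['range_z']
    P=np.stack([(u-c['cx'])/c['f']*z,-(v-c['cy'])/c['f']*z,-z,np.ones_like(z)],-1)
    return (P@c['c2w'].T)[...,:3]
def pix(c,p):
    q=np.linalg.inv(c['c2w'])@np.append(p,1); return c['cx']+c['f']*q[0]/-q[2], c['cy']-c['f']*q[1]/-q[2]
E
python3 - <<'E'
from h import *
import pickle
s=telemetry.get_state(); print(s)
for n in ['top','side']:
    c=cap(n); save(c,f'pics/{n}0.png'); pickle.dump(c,open(n+'.pkl','wb')); print(n,[k for k in c],c['c2w'][:3,3],c['vfov'],c['cx'],c['cy'],(c['range_z']>0).mean())
E
```

```text
{'time_s': 0.0, 'q': array([ 1.05492821e+00,  2.45831141e-01,  1.55905313e+00,  1.39817828e-05,
        1.33868574e+00, -1.74095065e-01]), 'qvel': array([-1.24994045e-03,  8.14271677e-04, -2.98455680e-04,  3.73135897e-05,
        3.48576922e-04, -7.97276145e-04]), 'joint_torque': array([ 5.28855867e-05, -4.29503560e+01, -3.26138878e+01, -2.67562706e-05,
        5.15715452e-03,  1.97814313e-05]), 'tcp_pos': array([217.57352009, 611.93748589, 249.14833931]), 'eef_rot': array([ 1.70057536e-01,  9.85433639e-01, -9.28126764e-04, -3.40751646e-04]), 'force': array([ 0.29197152, -0.26707498,  0.00445546]), 'ft_torque': array([0.00042465, 0.00555221, 0.00947959]), 'finger_force': 0.0, 'finger_gap': 85.25393107244068}
top ['pixels', 'range_z', 'vfov', 'cx', 'cy', 'world_to_cam', 'c2w', 'f'] [ 344.72858912  -16.82038071 1111.74189105] 56.19936946556352 321.5336117471331 200.06429103771933 0.9959296875
side ['pixels', 'range_z', 'vfov', 'cx', 'cy', 'world_to_cam', 'c2w', 'f'] [ 283.84491151 -951.45649633  860.35769416] 53.66306254787747 319.7051926790609 200.69728729194992 0.99596484375
```

View pics/top0.png

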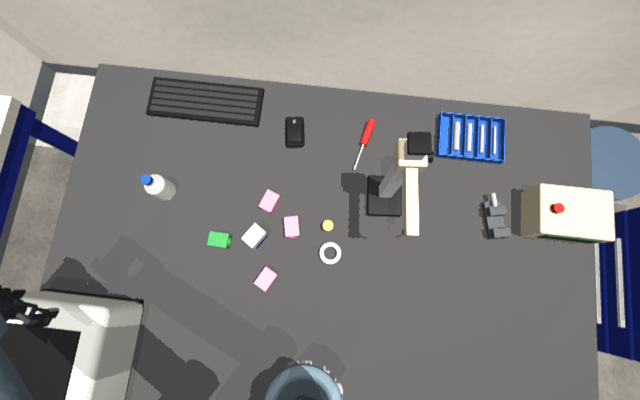

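View pics/side0.png

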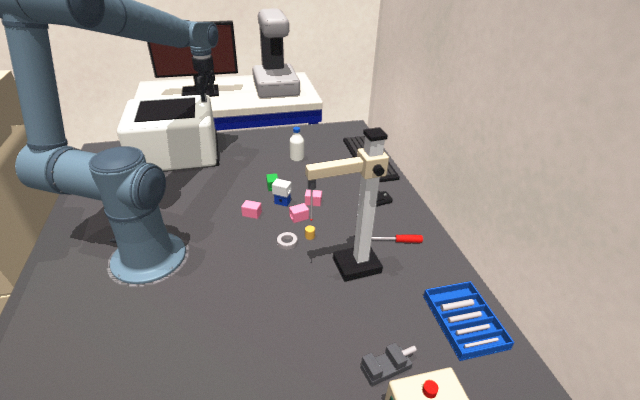

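```bash
python3 - <<'E'
from h import *
import pickle
t=pickle.load(open('top.pkl','rb')); s=pickle.load(open('side.pkl','rb'))
for n,c in (('top',t),('side',s)):
    P=cloud(c); m=(P[...,2]>72)&(P[...,2]<96)&(np.abs(P[...,0]-pt(t,254,236)[0])<60)&(np.abs(P[...,1]-pt(t,254,236)[1])<60)
    q=P[m]; print(n,m.sum(),q.mean(0).round(1)); 
    if n=='top':
        m2=m&(np.abs(P[...,2]-np.median(q[:,2]))<5)
        r=cv2.minAreaRect(P[m2][:,:2].astype(np.float32)); print(r,np.median(q[:,2])); print(cv2.boxPoints(r))
for u,v in [(330,253),(328,226),(291,227),(269,201),(265,279),(219,240),(410,228),(385,197),(410,160)]: print((u,v),pt(t,u,v).round())
a=t['pixels'][200:300,200:300]; b=s['pixels'][150:250,250:350]
cv2.imwrite('pics/c1.png',cv2.resize(np.hstack([a,b])[:,:,::-1],None,fx=4,fy=4,interpolation=cv2.INTER_CUBIC))
im=s['pixels'].astype(int); rd=(im[...,0]>110)&(im[...,1]<60)&(im[...,2]<60); v,u=np.where(rd[170:260,290:340]); print(list(zip(u+290,v+170)))
print([ (v,s['range_z'][v,309:316].round()) for v in range(190,226,3)])
E
```

```text
top 310 [433.9 188.   83.4]
((434.6016540527344, 188.23670959472656), (40.96889877319336, 55.59581756591797), 55.00591278076172) 83.49603470302134
[[400.0816  187.39749]
 [445.62634 155.51373]
 [469.1217  189.07593]
 [423.57697 220.95969]]
side 151 [436.9 182.4  80.8]
(330, 253) [416. -28.  -0.]
(328, 226) [490. -14.  37.]
(291, 227) [475.  92.  41.]
(269, 201) [543. 166.  39.]
(265, 279) [321. 145.  40.]
(219, 240) [414. 291.  41.]
(410, 228) [ 459. -176.  374.]
(385, 197) [ 594. -170.   36.]
(410, 160) [ 594. -164.  390.]
[]
[(190, array([1435., 1426.,  964.,  966., 1428., 1430., 1425.], dtype=float32)), (193, array([1416., 1405.,  968.,  970., 1409., 1403., 1409.], dtype=float32)), (196, array([1401., 1392.,  973.,  978.,    0., 1403., 1394.], dtype=float32)), (199, array([1402., 1408.,  979.,  981., 1402., 1406., 1402.], dtype=float32)), (202, array([1408.,    0.,  986., 1415., 1416., 1411., 1415.], dtype=float32)), (205, array([1419.,  992.,  992., 1423., 1420., 1421., 1415.], dtype=float32)), (208, array([1401.,  998.,  996., 1405.,    0., 1408., 1407.], dtype=float32)), (211, array([1392., 1005., 1003., 1396., 1394., 1393., 1397.], dtype=float32)), (214, array([1387., 1009., 1006., 1382., 1379., 1377., 1372.], dtype=float32)), (217, array([1363., 1015., 1009., 1366., 1362., 1361., 1366.], dtype=float32)), (220, array([1357., 1352., 1018., 1352., 1356., 1356., 1353.], dtype=float32)), (223, array([1340., 1344., 1343., 1342., 1336., 1343., 1338.], dtype=float32))]
```

View pics/c1.png

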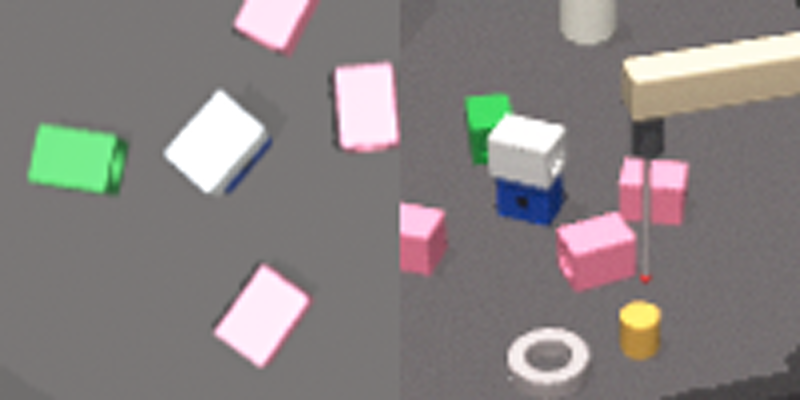

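```bash
python3 - <<'E'
from h import *
import pickle
t=pickle.load(open('top.pkl','rb')); s=pickle.load(open('side.pkl','rb'))
c=cap('wrist'); print(np.array(c['mount']).round(3),c['vfov'])
for v in range(190,221,5):
    w=np.where((s['range_z'][v,300:325]<1100)&(s['range_z'][v,300:325]>800))[0]+300
    if len(w): print(v,w,pt(s,w.mean(),v,s['range_z'][v,w].mean()).round(1))
print('ball',s['pixels'][215:224,307:316,0].tolist(),[s['pixels'][v,311].tolist() for v in range(214,223)])
P=cloud(t)
for lo,hi in((340,400),(400,460)):
    m=(P[...,2]>lo)&(P[...,2]<hi)&(P[...,0]>350)&(P[...,1]<-100); 
    q=P[m]; print(lo,m.sum(),np.median(q,0)); 
    r=cv2.minAreaRect(q[:,:2].astype(np.float32)); print(r); print(cv2.boxPoints(r))
E
```

```text
[[-1.00000e-03  9.45000e-01  3.28000e-01  8.41890e+01]
 [ 1.00000e+00  1.00000e-03  1.00000e-03  2.03000e-01]
 [ 0.00000e+00  3.28000e-01 -9.45000e-01 -1.23488e+02]
 [ 0.00000e+00  0.00000e+00  0.00000e+00  1.00000e+00]] 64.08682537344716
190 [311 312] [ 461.6 -182.8  303.7]
195 [311 312] [ 461.9 -182.2  288.1]
200 [310 311] [ 459.4 -182.6  273.4]
205 [310 311] [ 459.5 -182.9  257.9]
210 [310 311] [ 459.9 -181.7  241.1]
215 [310 311] [ 459.4 -184.6  227.1]
220 [311] [ 460.7 -185.3  210.9]
ball [[194, 177, 130, 130, 143, 119, 116, 114, 117], [195, 170, 123, 125, 140, 120, 113, 115, 114], [194, 170, 119, 124, 143, 120, 116, 117, 116], [193, 163, 122, 150, 148, 133, 120, 117, 117], [137, 122, 116, 199, 226, 161, 119, 117, 117], [118, 116, 117, 141, 153, 130, 118, 114, 115], [114, 118, 116, 118, 117, 120, 116, 117, 116], [115, 115, 117, 118, 114, 116, 117, 118, 116], [116, 114, 116, 119, 118, 117, 117, 116, 118]] [[143, 133, 133], [143, 133, 132], [140, 129, 128], [143, 133, 134], [148, 130, 130], [226, 71, 69], [153, 64, 66], [117, 103, 106], [114, 110, 111]]
340 1704 [ 555.26642898 -170.67374585  373.07990358]
((543.547119140625, -182.23876953125), (196.27362060546875, 76.8858871459961), 4.577368259429932)
[[ 442.6554  -151.75027]
 [ 448.79126 -228.39093]
 [ 644.43884 -212.72726]
 [ 638.303   -136.08661]]
400 643 [ 608.02084572 -167.03752086  440.45971972]
((612.5195922851562, -168.7318115234375), (44.536231994628906, 44.50458908081055), 4.55554723739624)
[[ 588.55444 -148.31848]
 [ 592.08923 -192.68246]
 [ 636.48474 -189.14514]
 [ 632.94995 -144.78116]]
```

Call:
{"api": "carry_out", "payload": {
  "steps": [1, -1, -1, 0, 0, 0, 0, 1, -1, -1, 0, 0, 0, 0, 1, -1, -1, 0, 0, 0, 0]
}}

```text
time_s: 0.45
tcp_pos: [278.8, 482.8, 249.6]
eef_rot: [0.17, 0.985, -0.001, -0.0]
force: [0.2, -0.1, 0.3]
finger_gap: 85.5
finger_force: 0.0
```

Call:
{"api": "carry_out", "payload": {
  "steps": [1, -1, -1, 0, 0, 0, 0, 1, -1, -1, 0, 0, 0, 0, 1, -1, -1, 0, 0, 0, 0]
}}

```text
time_s: 0.75
tcp_pos: [339.6, 354.8, 250.0]
eef_rot: [0.17, 0.985, -0.0, 0.0]
force: [0.6, 1.1, -0.4]
finger_gap: 85.4
finger_force: 0.0
```

Call:
{"api": "carry_out", "payload": {
  "steps": [1, -1, -0.6, 0, 0, 0, 0, 1, -1, -0.6, 0, 0, 0, 0, 1, -1, -0.6, 0, 0, 0, 0]
}}

```text
time_s: 1.05
tcp_pos: [415.3, 263.9, 250.3]
eef_rot: [0.172, 0.985, -0.0, 0.0]
force: [-0.0, 0.0, -0.2]
finger_gap: 85.6
finger_force: 0.0
```

```bash
python3 - <<'E'
from h import *
s=telemetry.get_state(); print(s['q'],s['tcp_pos'])
c=cap('wrist'); 
u,v=pix(c,[434.6,188.2,83]); print(u,v)
P=cloud(c); m=(np.abs(P[...,2]-84)<5)&(np.hypot(P[...,0]-434,P[...,1]-188)<50)
r=cv2.minAreaRect(P[m][:,:2].astype(np.float32)); print(r,np.median(P[m][:,2])); print(cv2.boxPoints(r))
a=c['pixels']; b=viewer.capture('side')['pixels'][165:215,262:312]
cv2.imwrite('pics/w1.png',np.hstack([cv2.resize(a,(480,300)),cv2.resize(b,(300,300),interpolation=cv2.INTER_CUBIC)])[:,:,::-1])
E
```

```text
[ 3.35546376e-01 -1.34170892e-01  1.95333399e+00 -8.62853495e-04
  1.32197343e+00 -8.89016715e-01] [415.29665711 263.87021869 250.33543908]
257.3530736310009 225.9640321970838
((438.2436218261719, 188.754150390625), (40.04409408569336, 57.03240966796875), 56.108646392822266) 85.04777385245114
[[403.4077  188.03513]
 [450.75012 156.23273]
 [473.07953 189.47318]
 [425.73712 221.27557]]
```

View pics/w1.png

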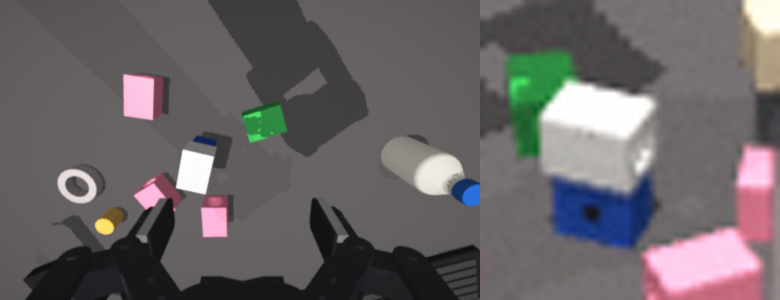

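Call:
{"api": "carry_out", "payload": {
  "steps": [1, -0.46, -0.64, 0.7, 0, 0, 0.16, 1, -0.46, -0.64, 0.7, 0, 0, 0.16, 1, -0.46, -0.64, 0.7, 0, 0, 0.16, 1, -0.46, -0.64, 0.7, 0, 0, 0.16]
}}

```text
time_s: 1.55
tcp_pos: [434.3, 191.2, 179.2]
eef_rot: [0.292, 0.956, -0.0, -0.001]
force: [-0.2, 1.0, 0.1]
finger_gap: 85.4
finger_force: 0.0
```

```bash
python3 - <<'E'
from h import *
s=telemetry.get_state(); print(s['q'],s['tcp_pos'],s['eef_rot'])
M=R.from_quat(s['eef_rot']).as_matrix(); print(M.round(3))
c=cap('wrist'); P=cloud(c); m=(np.abs(P[...,2]-84)<4)&(np.hypot(P[...,0]-437,P[...,1]-188)<50)
r=cv2.minAreaRect(P[m][:,:2].astype(np.float32)); print(r,np.median(P[m][:,2])); print(cv2.boxPoints(r),m.sum())
save(c,'pics/w2.png')
E
```

```text
[ 1.74970501e-01 -9.43865103e-02  2.05432549e+00  5.33997387e-04
  1.18437931e+00 -8.02788825e-01] [434.29228478 191.23741602 179.18174338] [ 2.92288692e-01  9.56329128e-01 -3.98805204e-04 -1.32639659e-03]
[[-0.829  0.559 -0.003]
 [ 0.559  0.829  0.   ]
 [ 0.002 -0.002 -1.   ]]
((438.41229248046875, 188.65084838867188), (40.085723876953125, 56.831504821777344), 56.4353141784668) 84.96836078485957
[[403.65326 187.66034]
 [451.0088  156.23944]
 [473.17133 189.64136]
 [425.8158  221.06226]] 3954
```

View pics/w2.png

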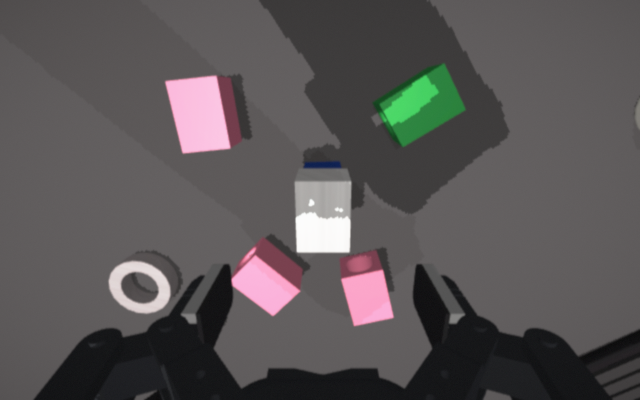

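Call:
{"api": "carry_out", "payload": {
  "steps": [1, -0.05, 0, 0.5, 0, 0, 0, 1, -0.05, 0, 0.9, 0, 0, 0, 1, -0.05, 0, 0.9, 0, 0, 0]
}}

```text
time_s: 1.9
tcp_pos: [435.7, 189.1, 86.6]
eef_rot: [0.291, 0.957, -0.002, -0.004]
force: [0.0, -0.1, -0.7]
finger_gap: 85.0
finger_force: 0.0
```

Call:
{"api": "carry_out", "payload": {
  "steps": [1, 0, 0, 0.24, 0, 0, 0, 1, 0, 0, 0.24, 0, 0, 0, 0, 0, 0, 0.24, 0, 0, 0, 0, 0, 0, 0.24, 0, 0, 0, 0, 0, 0, 0.24, 0, 0, 0, 0, 0, 0, 0.24, 0, 0, 0, 0, 0, 0, 0.24, 0, 0, 0, 0, 0, 0, 0.24, 0, 0, 0],
  "newtons": 50
}}

```text
time_s: 2.7
tcp_pos: [440.6, 188.7, 68.0]
eef_rot: [0.292, 0.956, 0.001, 0.001]
force: [-1.8, 0.8, 7.0]
finger_gap: 39.7
finger_force: 51.5
```

```bash
python3 - <<'E'
from h import *
s=telemetry.get_state(); print({k:np.round(v,4).tolist() for k,v in s.items()})
E
```

```text
{'time_s': 2.7, 'q': [0.1674, 0.1049, 2.094, 0.0002, 0.9403, -0.8105], 'qvel': [-0.0013, -0.0, -0.001, 0.0014, 0.0018, 0.0002], 'joint_torque': [-0.5744, -26.908, -23.4209, -0.0707, -0.4117, 0.0306], 'tcp_pos': [440.5814, 188.7016, 68.0054], 'eef_rot': [0.2922, 0.9564, 0.0006, 0.001], 'force': [-1.8471, 0.7658, 6.9539], 'ft_torque': [-0.0048, 0.2821, -0.0011], 'finger_force': 51.4761, 'finger_gap': 39.7194}
```

Call:
{"api": "carry_out", "payload": {
  "steps": [0, 0, 0, -0.3, 0, 0, 0, 0, 0, 0, -0.7, 0, 0, 0, 0, 0, 0, -1, 0, 0, 0, 0, 0, 0, -1, 0, 0, 0],
  "newtons": 60
}}

```text
time_s: 3.1
tcp_pos: [442.4, 188.9, 171.3]
eef_rot: [0.292, 0.956, 0.002, 0.004]
force: [0.7, 0.5, -1.9]
finger_gap: 39.1
finger_force: 61.5
```

Call:
{"api": "carry_out", "payload": {
  "steps": [0, 0, 0, -0.5, 0, 0, 0, 0, 0, 0, -1, 0.0, 0, 0, 0, 0, 0, -1, 0, 0, 0]
}}

```text
time_s: 3.4
tcp_pos: [442.6, 188.9, 273.0]
eef_rot: [0.292, 0.956, 0.003, 0.006]
force: [1.2, 0.1, -1.1]
finger_gap: 39.1
finger_force: 61.6
```

```bash
python3 - <<'E'
from h import *
from scipy.optimize import least_squares
s=telemetry.get_state(); print({k:np.round(v,4).tolist() for k,v in s.items()})
D=[([1.05492821,.245831141,1.55905313],[217.573,611.937,249.148]),([.335546,-.134171,1.953334],[415.297,263.870,250.335]),([.1749705,-.0943865,2.05432549],[434.292,191.237,179.182]),([.1674,.1049,2.094],[440.5814,188.7016,68.0054]),(s['q'][:3],s['tcp_pos'])]
def res(p):
    L1,L2,off,e,hz=p; o=[]
    for q,t in D:
        r=L1*np.sin(q[1])+L2*np.sin(q[1]+q[2])+e; z=hz+L1*np.cos(q[1])+L2*np.cos(q[1]+q[2])
        o+=[r*np.cos(q[0])-off*np.sin(q[0])-t[0], r*np.sin(q[0])+off*np.cos(q[0])-t[1], z-t[2]]
    return o
r=least_squares(res,[420,500,112,0,0]); print(r.x,np.round(r.fun,1))
r=least_squares(lambda p:res([*p[:3],0,p[3]]),[420,500,112,0]); print(r.x,np.round(r.fun,1))
E
```

```text
{'time_s': 3.4, 'q': [0.1673, -0.1906, 1.9607, 0.0, 1.3588, -0.8104], 'qvel': [-0.0025, 0.0552, 0.0969, -0.0008, -0.0549, -0.0016], 'joint_torque': [0.2808, -24.8434, -31.7153, 0.0076, 0.5224, -0.0006], 'tcp_pos': [442.6201, 188.9483, 273.0262], 'eef_rot': [0.2922, 0.9563, 0.0028, 0.0057], 'force': [1.2312, 0.0738, -1.104], 'ft_torque': [-0.0259, 0.0122, 0.0526], 'finger_force': 61.6308, 'finger_gap': 39.0526}
[398.82122218 565.78257209 112.59614279 -18.71981419  -3.64160314] [-5.4 -9.5  2.8 -2.6 -0.7  2.2  6.1  1.  -0.4 14.8  2.4 -7.5 -7.5 -1.3
  2.9]
[395.99986939 546.1846074  112.59614292  -7.29702175] [ -5.9 -10.4   1.   -2.5  -0.7   0.5   7.    1.1   0.5  17.3   2.9  -2.4
  -7.4  -1.3   0.4]
```

```bash
python3 - <<'E'
from h import *
from scipy.optimize import least_squares
s=telemetry.get_state()
D=[([1.05492821,.245831141,1.55905313],1.33868574,[217.573,611.937,249.148]),([.335546,-.134171,1.953334],1.32197343,[415.297,263.870,250.335]),([.1749705,-.0943865,2.05432549],1.18437931,[434.292,191.237,179.182]),([.1674,.1049,2.094],.9403,[440.5814,188.7016,68.0054]),([.1673,-.1906,1.9607],1.3588,[442.62,188.948,273.026])]
# is tool tilt consistent with q sums?
for q,q5,t in D: print(q[1]+q[2]+q5-np.pi)
print(R.from_quat(s['eef_rot']).as_matrix()[:,2])
def res(p):
    L1,L2,a,off,e,h=p; o=[]
    for q,q5,t in D:
        A=q[1]+q[2]; B=A+q5
        r=L1*np.sin(q[1])+L2*np.sin(A)+a*np.cos(A)+e+200*np.sin(B); z=h+L1*np.cos(q[1])+L2*np.cos(A)-a*np.sin(A)+200*np.cos(B)
        o+=[r*np.cos(q[0])-off*np.sin(q[0])-t[0], r*np.sin(q[0])+off*np.cos(q[0])-t[1], z-t[2]]
    return o
r=least_squares(lambda p:res([*p[:4],0,p[4]]),[420,500,0,112,200]); print(r.x,np.round(r.fun,1))
r=least_squares(res,[420,500,0,112,0,200]); print(r.x,np.round(r.fun,1))
E
```

```text
0.0019773574102068814
-0.0004562235897935807
0.0027256464102070055
-0.0023926535897929035
-0.01269265358979288
[ 0.01252388  0.00213102 -0.9999193 ]
[419.21384226 568.90894855  66.30075837 112.59630777 239.01342038] [ 0.   0.   0.   0.1  0.2  0.   0.2 -0.1 -0.  -0.1 -0.1 -0.  -0.3 -0.1
  0. ]
[4.19205651e+02 5.68774946e+02 6.63453636e+01 1.12596308e+02
 1.42857004e-01 2.39019017e+02] [ 0.   0.   0.   0.1  0.2 -0.   0.2 -0.1  0.  -0.1 -0.1  0.  -0.3 -0.1
 -0. ]
```

```bash
cat > kin.py <<'E'
from h import *
from scipy.optimize import least_squares
LO=np.array([-3.13,-1.02,.13,-.95,.21,-2.74]);HI=np.array([3.13,2.26,2.54,4.09,2.88,2.74])
def fk(q,L3,s4=1):
    z=lambda a:R.from_euler('z',a); y=lambda a:R.from_euler('y',a)
    A=z(q[0]); B=A*y(q[1]); C=B*y(q[2]); T=C*z(s4*q[3])*y(q[4])*z(q[5]+np.pi/2)
    p=np.array([0,0,39+L3])+A.apply([0,112.6,0])+B.apply([0,0,419.2])+C.apply([66.3,0,568.9])+T.apply([0,0,L3])
    return p,T
def ik(p,M,L3,s4,q0):
    f=lambda q:(lambda P,T:np.r_[(P-p)/100,(R.from_matrix(M).inv()*T).as_rotvec()])(*fk(q,L3,s4))
    return least_squares(f,np.clip(q0,LO+.01,HI-.01),bounds=(LO,HI))
def Mfin(phi):
    Z=np.array([np.cos(phi),np.sin(phi),0]);X=np.array([0,0,-1.]);return np.c_[X,np.cross(Z,X),Z]
E
python3 - <<'E'
from kin import *
s=telemetry.get_state(); q=s['q']; print(fk(q,200),s['tcp_pos']); print((fk(q,200)[1]*R.from_quat(s['eef_rot']).inv()).magnitude())
for s4 in (1,-1):
  for L3 in (170,230):
    for deg in range(-150,181,30):
      b=None
      for q0 in ([0,-.2,1.9,.1,1.3,-.8],[-.3,0,1.9,1.5,1.5,0],[-.6,0,1.9,1.5,1.5,1.5],[-.6,0,1.9,1.5,1.5,-1.5],[-.6,0,1.9,3,1.5,0]):
        r=ik(np.array([459.5,-182,225]),Mfin(np.radians(deg)),L3,s4,q0)
        if b is None or r.cost<b.cost: b=r
      if b.cost<1e-6: print(s4,L3,deg,b.x.round(2))
E
```

```text
(array([442.36846057, 188.90524808, 273.01636859]), Rotation.from_matrix(array([[-0.82914388,  0.55889496,  0.01252388],
                            [ 0.55895966,  0.82919211,  0.00213102],
                            [-0.00919369,  0.00876726, -0.9999193 ]]))) [442.62009983 188.94830731 273.02616347]
3.781777841601175e-16
1 170 -60 [-0.4  -0.12  2.35  4.04  0.89  0.91]
1 170 -30 [-0.65 -0.28  2.48  2.92  0.64  1.75]
1 170 0 [-0.9  -0.23  2.44  2.02  1.05  2.38]
1 170 30 [-0.99 -0.03  2.26  1.61  1.52  2.48]
1 170 60 [-0.95  0.17  2.05  1.3   1.91  2.45]
1 170 90 [-0.85  0.34  1.84  0.99  2.23  2.33]
1 170 120 [-0.72  0.45  1.69  0.56  2.5   2.04]
1 170 150 [-0.59  0.5   1.62 -0.12  2.59  1.47]
1 170 180 [-0.45  0.49  1.64 -0.75  2.44  0.95]
1 230 -60 [-0.28 -0.03  2.42  4.06  1.06  1.  ]
1 230 30 [-1.14  0.09  2.3   1.5   1.63  2.32]
1 230 60 [-1.06  0.33  2.    1.18  1.95  2.3 ]
1 230 90 [-0.91  0.51  1.74  0.89  2.23  2.22]
1 230 120 [-0.75  0.64  1.54  0.49  2.47  1.97]
1 230 150 [-0.58  0.7   1.44 -0.1   2.57  1.48]
1 230 180 [-0.42  0.69  1.47 -0.68  2.44  1.02]
-1 170 -150 [-0.34  0.41  1.75  1.13  2.14  0.71]
-1 170 -120 [-0.27  0.27  1.93  1.42  1.77  0.64]
-1 170 -90 [-0.27  0.09  2.14  1.74  1.36  0.68]
-1 170 -60 [-0.4  -0.12  2.35  2.25  0.89  0.91]
-1 170 -30 [-0.65 -0.28  2.48  3.36  0.64  1.75]
-1 170 120 [-0.72  0.45  1.69 -0.56  2.5   2.04]
-1 170 150 [-0.59  0.5   1.62  0.12  2.59  1.47]
-1 170 180 [-0.45  0.49  1.64  0.75  2.44  0.95]
-1 230 -150 [-0.27  0.59  1.61  1.04  2.17  0.8 ]
-1 230 -120 [-0.17  0.44  1.85  1.33  1.84  0.75]
-1 230 -90 [-0.14  0.23  2.13  1.67  1.47  0.8 ]
-1 230 -60 [-0.28 -0.03  2.42  2.22  1.06  1.  ]
-1 230 90 [-0.91  0.51  1.74 -0.89  2.23  2.22]
-1 230 120 [-0.75  0.64  1.54 -0.49  2.47  1.97]
-1 230 150 [-0.58  0.7   1.44  0.1   2.57  1.48]
-1 230 180 [-0.42  0.69  1.47  0.68  2.44  1.02]
```

Call:
{"api": "carry_out", "payload": {
  "steps": [0, 0, 0, 0, 0, -0.1, 0, 0, 0, 0, 0, 0, -0.2, 0, 0, 0, 0, 0, 0, -0.25, 0, 0, 0, 0, 0, 0, -0.25, 0]
}}

```text
time_s: 3.8
tcp_pos: [436.9, 189.0, 263.1]
eef_rot: [0.285, 0.939, -0.058, 0.184]
force: [0.4, -0.9, -2.5]
finger_gap: 39.3
finger_force: 61.4
```

```bash
python3 - <<'E'
from kin import *
s=telemetry.get_state(); q=s['q']; print(q.round(3))
for s4 in (1,-1):
    print(s4,(fk(q,200,s4)[1]*R.from_quat(s['eef_rot']).inv()).magnitude())
    for L3 in range(150,300,25): print(L3,(fk(q,L3,s4)[0]-s['tcp_pos']).round(1))
E
```

```text
[ 0.321 -0.285  2.089 -0.342  1.118 -0.544]
1 2.5116974885689237e-16
150 [-26.5  18.3  -6.4]
175 [-18.6  13.   -4.5]
200 [-10.8   7.6  -2.6]
225 [-3.   2.3 -0.8]
250 [ 4.9 -3.1  1.1]
275 [12.7 -8.4  3. ]
-1 0.6846970259930216
150 [-55.  104.3  -6.4]
175 [-52.  113.2  -4.5]
200 [-48.9 122.2  -2.6]
225 [-45.8 131.2  -0.8]
250 [-42.7 140.2   1.1]
275 [-39.7 149.1   3. ]
```

```bash
cat >> kin.py <<'E'
L3=235
def rel(p0,M0,p1,M1):
    return np.r_[M0.T@(p1-p0)/100, R.from_matrix(M0.T@M1).as_rotvec()/(np.pi/2)]
# check points in tool frame: body corners, camera, spacer
PT=np.array([[x,y,z] for x in(-43,0,43) for y in(-43,0,43) for z in(-54,-110,-160)]+[[84+a,b,-123+c] for a in(-20,25) for b in(-25,25) for c in(-25,30)]+[[x,y,0] for x in(-28,28) for y in(-57,57)]+[[a,b,22] for a in(-28,28) for b in(-40,40)])
def clear(p,M):
    P=PT@M.T+p; S=np.array([459.5,-182])
    d=np.linalg.norm(P[:,:2]-S,axis=1)[P[:,2]>195]; 
    return P[:,2].min(), d.min() if len(d) else 999
E
python3 - <<'E'
from kin import *
s=telemetry.get_state(); q0=s['q']
phi=np.radians(75); 
for ph in (60,75,90):
    phi=np.radians(ph);dirn=np.array([np.cos(phi),np.sin(phi),0])
    fin=ik(np.array([459.5,-182,225]),Mfin(phi),L3,1,[-.9,.4,1.87,1.05,2.1,2.27])
    st=ik(np.array([459.5,-182,160])-130*dirn,Mfin(phi),L3,1,fin.x)
    print(ph,fin.cost,fin.x.round(2),st.cost,st.x.round(2))
W=[q0]
def down(az,r,z,q6):
    az=np.radians(az); best=least_squares(lambda u:(fk([u[0],u[1],u[2],0,np.pi-u[1]-u[2],q6],L3)[0]-[r*np.cos(az),r*np.sin(az),z])/100,[az-.2,-.2,2]).x
    return np.array([*best[:2],best[2],0,np.pi-best[1]-best[2],q6])
phi=np.radians(75);dirn=np.array([np.cos(phi),np.sin(phi),0])
st=ik(np.array([459.5,-182,160])-130*dirn,Mfin(phi),L3,1,[-.9,.4,1.87,1.05,2.1,2.27]).x
W+= [down(10,385,275,-.2),down(-28,385,275,.5),down(-52,450,290,1.0),st]
for a,b in zip(W,W[1:]):
    print('--',b.round(2))
    for t in np.linspace(0,1,7):
        p,T=fk(a+(b-a)*t,L3); print(p.round(),T.as_matrix()[:,2].round(2),np.round(clear(p,T.as_matrix())))
np.save('W.npy',W)
E
```

```text
60 1.2497150485700437e-19 [-1.07  0.34  2.    1.17  1.95  2.29] 2.0995704421792687e-27 [-1.26  0.57  1.84  0.98  2.04  2.16]
75 2.995611139766205e-27 [-1.    0.44  1.86  1.03  2.1   2.27] 9.534193196413125e-25 [-1.15  0.69  1.63  0.88  2.17  2.17]
90 1.0489923029347275e-24 [-0.92  0.53  1.73  0.88  2.23  2.21] 8.390750771101344e-22 [-1.03  0.8   1.44  0.77  2.31  2.15]
-- [-0.12 -0.46  2.16  0.    1.44 -0.2 ]
[437. 189. 263.] [ 0.31 -0.21 -0.93] [232. 311.]
[430. 162. 264.] [ 0.25 -0.21 -0.95] [233. 288.]
[421. 137. 265.] [ 0.19 -0.18 -0.97] [235. 271.]
[411. 116. 266.] [ 0.13 -0.15 -0.98] [238. 258.]
[401.  97. 268.] [ 0.08 -0.11 -0.99] [242. 246.]
[390.  81. 271.] [ 0.03 -0.06 -1.  ] [247. 232.]
[379.  67. 275.] [ 0. -0. -1.] [253. 212.]
-- [-0.79 -0.46  2.16  0.    1.44  0.5 ]
[379.  67. 275.] [ 0. -0. -1.] [253. 212.]
[384.  25. 275.] [ 0. -0. -1.] [253. 162.]
[385. -18. 275.] [ 0. -0. -1.] [253. 120.]
[380. -60. 275.] [ 0. -0. -1.] [253.  82.]
[ 371. -102.  275.] [ 0. -0. -1.] [253.  64.]
[ 358. -142.  275.] [ 0. -0. -1.] [253.  49.]
[ 340. -181.  275.] [-0. -0. -1.] [253.  11.]
-- [-1.16 -0.28  2.    0.    1.42  1.  ]
[ 340. -181.  275.] [-0. -0. -1.] [253.  11.]
[ 335. -210.  278.] [ 0. -0. -1.] [256.  23.]
[ 328. -239.  281.] [-0.  0. -1.] [259.  40.]
[ 319. -268.  284.] [-0.  0. -1.] [262.  83.]
[ 307. -297.  286.] [ 0. -0. -1.] [264. 129.]
[ 293. -326.  288.] [ 0. -0. -1.] [266. 157.]
[ 277. -355.  290.] [ 0. -0. -1.] [268. 190.]
-- [-1.15  0.69  1.63  0.88  2.17  2.17]
[ 277. -355.  290.] [ 0. -0. -1.] [268. 190.]
[ 308. -337.  258.] [ 0.04  0.26 -0.96] [223. 163.]
[ 338. -321.  232.] [ 0.09  0.5  -0.86] [189. 129.]
[ 366. -308.  213.] [ 0.14  0.7  -0.7 ] [165. 106.]
[ 391. -302.  196.] [ 0.19  0.85 -0.49] [145.  94.]
[ 411. -302.  179.] [ 0.23  0.94 -0.25] [94. 99.]
[ 426. -308.  160.] [ 0.26  0.97 -0.  ] [ 51. 184.]
```

```bash
python3 - <<'E'
from kin import *
W=np.load('W.npy'); W[1][5]=-.7; W[2][5]=-1.; W[3][5]=-.5; 
mid=(W[3]+W[4])/2; mid[5]=.9; W=np.array([*W[:4],mid,W[4]])
cur=None; path=[]
for a,b in zip(W,W[1:]):
    for t in np.linspace(0,1,9)[1:]: path.append(a+(b-a)*t)
print([tuple(np.round(clear(p,T.as_matrix()))) for p,T in (fk(q,L3) for q in path)])
# pick waypoints greedily
s=telemetry.get_state(); p0=s['tcp_pos'];M0=R.from_quat(s['eef_rot']).as_matrix(); out=[];i=0
while i<len(path):
    j=i; 
    while j<len(path):
        p,T=fk(path[j],L3); r=rel(p0,M0,p,T.as_matrix())
        if np.abs(r[:3]).max()>.97 or np.linalg.norm(r[3:])>.62: break
        j+=1
    j=max(j,i+1); p,T=fk(path[j-1],L3); r=rel(p0,M0,p,T.as_matrix()); rows=max(np.linalg.norm(r[:3])*2,np.linalg.norm(r[3:])*90/8.59)
    print(r.round(2).tolist(),'rows',round(rows,1),p.round(),path[j-1].round(2)); p0,M0=p,T.as_matrix(); out.append(path[j-1]); i=j
np.save('wp.npy',out)
E
```

```text
[(np.float64(233.0), np.float64(292.0)), (np.float64(235.0), np.float64(275.0)), (np.float64(236.0), np.float64(261.0)), (np.float64(239.0), np.float64(249.0)), (np.float64(241.0), np.float64(239.0)), (np.float64(245.0), np.float64(227.0)), (np.float64(249.0), np.float64(218.0)), (np.float64(253.0), np.float64(211.0)), (np.float64(253.0), np.float64(183.0)), (np.float64(253.0), np.float64(157.0)), (np.float64(253.0), np.float64(128.0)), (np.float64(253.0), np.float64(101.0)), (np.float64(253.0), np.float64(72.0)), (np.float64(253.0), np.float64(51.0)), (np.float64(253.0), np.float64(47.0)), (np.float64(253.0), np.float64(60.0)), (np.float64(256.0), np.float64(70.0)), (np.float64(258.0), np.float64(72.0)), (np.float64(260.0), np.float64(85.0)), (np.float64(262.0), np.float64(93.0)), (np.float64(264.0), np.float64(91.0)), (np.float64(265.0), np.float64(99.0)), (np.float64(267.0), np.float64(116.0)), (np.float64(268.0), np.float64(140.0)), (np.float64(250.0), np.float64(137.0)), (np.float64(234.0), np.float64(131.0)), (np.float64(219.0), np.float64(136.0)), (np.float64(205.0), np.float6
[... 721 characters left out ...]
.09] rows 1.9 [374. -92. 275.] [-0.54 -0.46  2.16  0.    1.44 -0.89]
[-0.91, -0.73, -0.03, 0.0, 0.0, 0.16] rows 2.3 [ 337. -203.  278.] [-0.83 -0.44  2.14  0.    1.44 -0.94]
[-0.84, -0.35, -0.08, -0.0, -0.0, 0.28] rows 2.9 [ 310. -290.  286.] [-1.02 -0.35  2.06  0.    1.43 -0.69]
[-0.42, 0.16, 0.32, 0.11, 0.16, 0.55] rows 6.1 [ 312. -335.  254.] [-1.16 -0.1   1.93  0.16  1.56  0.02]
[0.43, 0.05, 0.42, 0.25, 0.05, 0.45] rows 5.5 [ 356. -313.  219.] [-1.15  0.14  1.84  0.38  1.75  0.72]
[0.43, -0.02, 0.37, 0.28, -0.16, 0.51] rows 6.3 [ 402. -301.  188.] [-1.15  0.45  1.72  0.66  1.98  1.53]
[0.36, -0.05, 0.09, 0.1, -0.23, 0.39] rows 4.8 [ 426. -308.  160.] [-1.15  0.69  1.63  0.88  2.17  2.17]
```

Call:
{"api": "carry_out", "payload": {
  "steps": [0, -0.21, -0.92, 0.04, 0.05, 0.15, 0.16, 0, -0.21, -0.92, 0.04, 0.05, 0.15, 0.16, 0, -0.21, -0.92, 0.04, 0.05, 0.15, 0.16, 0, -0.21, -0.92, 0.04, 0.05, 0.15, 0.16]
}}

```text
time_s: 4.2
tcp_pos: [406.1, 98.9, 270.4]
eef_rot: [0.415, 0.906, -0.036, 0.069]
force: [0.0, 0.5, -0.7]
finger_gap: 39.1
finger_force: 61.8
```

Call:
{"api": "carry_out", "payload": {
  "steps": [0, -0.62, -0.78, 0.03, 0, 0.1, 0.14, 0, -0.62, -0.78, 0.03, 0, 0.1, 0.14, 0, -0.62, -0.78, 0.03, 0, 0.1, 0.14]
}}

```text
time_s: 4.5
tcp_pos: [387.4, -3.3, 278.1]
eef_rot: [0.517, 0.856, 0.004, 0.002]
force: [-0.0, 0.8, -1.1]
finger_gap: 39.2
finger_force: 61.9
```

Call:
{"api": "carry_out", "payload": {
  "steps": [0, -0.79, -0.54, 0, 0, 0, 0.09, 0, -0.79, -0.54, 0, 0, 0, 0.09, 0, -0.79, -0.54, 0, 0, 0, 0.09]
}}

```text
time_s: 4.8
tcp_pos: [377.0, -95.6, 276.8]
eef_rot: [0.573, 0.82, 0.004, 0.002]
force: [0.2, -0.5, -2.8]
finger_gap: 39.3
finger_force: 61.8
```

Call:
{"api": "carry_out", "payload": {
  "steps": [0, -0.91, -0.73, -0.03, 0, 0, 0.16, 0, -0.91, -0.73, -0.03, 0, 0, 0.16, 0, -0.91, -0.73, -0.03, 0, 0, 0.16, 0, -0.91, -0.73, -0.03, 0, 0, 0.16]
}}

```text
time_s: 5.2
tcp_pos: [340.4, -203.7, 278.8]
eef_rot: [0.67, 0.743, 0.005, 0.0]
force: [0.0, -0.0, -0.9]
finger_gap: 39.3
finger_force: 61.8
```

Call:
{"api": "carry_out", "payload": {
  "steps": [0, -0.84, -0.35, -0.08, 0, 0, 0.28, 0, -0.84, -0.35, -0.08, 0, 0, 0.28, 0, -0.84, -0.35, -0.08, 0, 0, 0.28, 0, -0.84, -0.35, -0.08, 0, 0, 0.28, 0, -0.84, -0.35, -0.08, 0, 0, 0.28]
}}

```text
time_s: 5.7
tcp_pos: [314.9, -288.9, 286.1]
eef_rot: [0.814, 0.581, 0.005, -0.001]
force: [0.7, 0.9, -1.6]
finger_gap: 39.3
finger_force: 61.9
```

```bash
python3 - <<'E'
from kin import *
s=telemetry.get_state(); print(s['q'].round(3),s['tcp_pos'],s['time_s'],s['finger_gap'],s['finger_force'])
p0=s['tcp_pos'];M0=R.from_quat(s['eef_rot']).as_matrix()
for L in (225,230,235,240): print(L,fk(s['q'],L)[0]-p0)
for q in np.load('wp.npy')[5:]:
    p,T=fk(q,L3); print(rel(p0,M0,p,T.as_matrix()).round(2).tolist()); p0,M0=p,T.as_matrix()
E
```

```text
[-1.015 -0.343  2.059  0.01   1.428 -0.686] [ 314.92641174 -288.8952848   286.08493393] 5.7 39.26045771242288 61.885950565338135
225 [ 0.07294948 -0.31466263  0.02106053]
230 [ 0.11129811 -0.27967012  0.02133005]
235 [ 0.14964675 -0.24467762  0.02159957]
240 [ 0.18799539 -0.20968511  0.02186908]
[-0.45, 0.12, 0.32, 0.11, 0.16, 0.55]
[0.43, 0.05, 0.42, 0.25, 0.05, 0.45]
[0.43, -0.02, 0.37, 0.28, -0.16, 0.51]
[0.36, -0.05, 0.09, 0.1, -0.23, 0.39]
```

Call:
{"api": "carry_out", "payload": {
  "steps": [0, -0.45, 0.12, 0.32, 0.11, 0.16, 0.55, 0, -0.45, 0.12, 0.32, 0.11, 0.16, 0.55, 0, -0.45, 0.12, 0.32, 0.11, 0.16, 0.55, 0, -0.45, 0.12, 0.32, 0.11, 0.16, 0.55, 0, -0.45, 0.12, 0.32, 0.11, 0.16, 0.55, 0, -0.45, 0.12, 0.32, 0.11, 0.16, 0.55, 0, -0.45, 0.12, 0.32, 0.11, 0.16, 0.55, 0, -0.45, 0.12, 0.32, 0.11, 0.16, 0.55]
}}

```text
time_s: 6.5
tcp_pos: [311.2, -335.9, 254.2]
eef_rot: [0.972, 0.182, 0.055, -0.14]
force: [-0.1, 0.3, -1.9]
finger_gap: 39.4
finger_force: 61.9
```

Call:
{"api": "carry_out", "payload": {
  "steps": [0, 0.43, 0.05, 0.42, 0.25, 0.05, 0.45, 0, 0.43, 0.05, 0.42, 0.25, 0.05, 0.45, 0, 0.43, 0.05, 0.42, 0.25, 0.05, 0.45, 0, 0.43, 0.05, 0.42, 0.25, 0.05, 0.45, 0, 0.43, 0.05, 0.42, 0.25, 0.05, 0.45, 0, 0.43, 0.05, 0.42, 0.25, 0.05, 0.45, 0, 0.43, 0.05, 0.42, 0.25, 0.05, 0.45]
}}

```text
time_s: 7.2
tcp_pos: [355.0, -314.1, 219.3]
eef_rot: [0.926, -0.163, 0.005, -0.34]
force: [-0.4, 0.7, -0.8]
finger_gap: 39.1
finger_force: 62.0
```

```bash
python3 - <<'E'
from kin import *
s=telemetry.get_state(); print(s['q'].round(3),s['tcp_pos'],s['time_s'],s['finger_gap'],s['finger_force'])
p0=s['tcp_pos'];M0=R.from_quat(s['eef_rot']).as_matrix()
for L in (225,230,235,240): print(L,fk(s['q'],L)[0]-p0)
for q in np.load('wp.npy')[7:]:
    p,T=fk(q,L3); print(rel(p0,M0,p,T.as_matrix()).round(2).tolist()); p0,M0=p,T.as_matrix()
E
```

```text
[-1.156  0.144  1.84   0.378  1.745  0.716] [ 354.9655407  -314.12485886  219.25042524] 7.2 39.080610286499024 61.98571890592575
225 [-1.24096104 -6.37950653 -2.38764234]
230 [-0.63946074 -3.23683842 -1.22975563]
235 [-0.03796044 -0.09417031 -0.07186892]
240 [0.56353986 3.0484978  1.08601779]
[0.44, -0.04, 0.38, 0.29, -0.16, 0.51]
[0.36, -0.05, 0.09, 0.1, -0.23, 0.39]
```

L3 = 235 is confirmed exactly; the path tracks.

Call:
{"api": "carry_out", "payload": {
  "steps": [0, 0.44, -0.04, 0.38, 0.29, -0.16, 0.51, 0, 0.44, -0.04, 0.38, 0.29, -0.16, 0.51, 0, 0.44, -0.04, 0.38, 0.29, -0.16, 0.51, 0, 0.44, -0.04, 0.38, 0.29, -0.16, 0.51, 0, 0.44, -0.04, 0.38, 0.29, -0.16, 0.51, 0, 0.44, -0.04, 0.38, 0.29, -0.16, 0.51, 0, 0.44, -0.04, 0.38, 0.29, -0.16, 0.51, 0, 0.44, -0.04, 0.38, 0.29, -0.16, 0.51]
}}

```text
time_s: 8.0
tcp_pos: [402.4, -300.7, 188.0]
eef_rot: [0.686, -0.46, -0.202, -0.527]
force: [0.0, 0.2, -1.5]
finger_gap: 39.5
finger_force: 62.0
```

Call:
{"api": "carry_out", "payload": {
  "steps": [0, 0.36, -0.05, 0.09, 0.1, -0.23, 0.39, 0, 0.36, -0.05, 0.09, 0.1, -0.23, 0.39, 0, 0.36, -0.05, 0.09, 0.1, -0.23, 0.39, 0, 0.36, -0.05, 0.09, 0.1, -0.23, 0.39, 0, 0.36, -0.05, 0.09, 0.1, -0.23, 0.39, 0, 0.36, -0.05, 0.09, 0.1, -0.23, 0.39, 0, 0.36, -0.05, 0.09, 0.1, -0.23, 0.39]
}}

```text
time_s: 8.7
tcp_pos: [426.6, -307.9, 160.9]
eef_rot: [-0.428, 0.557, 0.431, 0.566]
force: [-0.1, 0.5, -1.7]
finger_gap: 39.4
finger_force: 62.1
```

```bash
python3 - <<'E'
from kin import *
s=telemetry.get_state(); print(s['q'].round(3),s['tcp_pos'],s['time_s'],s['finger_gap'],s['finger_force'])
print(R.from_quat(s['eef_rot']).as_matrix().round(3))
c=cap('side'); u,v=pix(c,s['tcp_pos']); u,v=int(u),int(v); print(u,v)
a=c['pixels'][v-60:v+60,u-60:u+60]
w=cap('wrist'); print(pix(w,[459.5,-182,212]))
cv2.imwrite('pics/f1.png',np.hstack([cv2.resize(a,(400,400),interpolation=cv2.INTER_CUBIC),cv2.resize(w['pixels'],(400,250))] if 0 else [cv2.resize(a,(320,320),interpolation=cv2.INTER_CUBIC),cv2.resize(w['pixels'],(480,300))[:,:] if 0 else cv2.copyMakeBorder(cv2.resize(w['pixels'],(480,300)),0,20,0,0,cv2.BORDER_CONSTANT)])[:,:,::-1])
P=cloud(c); m=(np.linalg.norm(P-s['tcp_pos'],axis=2)<45); q=P[m]; print(q.max(0),q.min(0)); cv2.imwrite('pics/x.png',c['pixels'][:,:,::-1])
E
```

```text
[-1.147  0.695  1.631  0.885  2.178  2.166] [ 426.6009529  -307.90032803  160.9292339 ] 8.7 39.35864407768304 62.05004096031189
[[ 0.006 -0.965  0.261]
 [ 0.011  0.261  0.965]
 [-1.    -0.003  0.012]]
307 269
(np.float64(324.43106869800073), np.float64(248.86408936438727))
[ 459.13144638 -282.75566872  187.32332472] [ 385.33567606 -350.0312571   129.0120951 ]
```

View pics/f1.png

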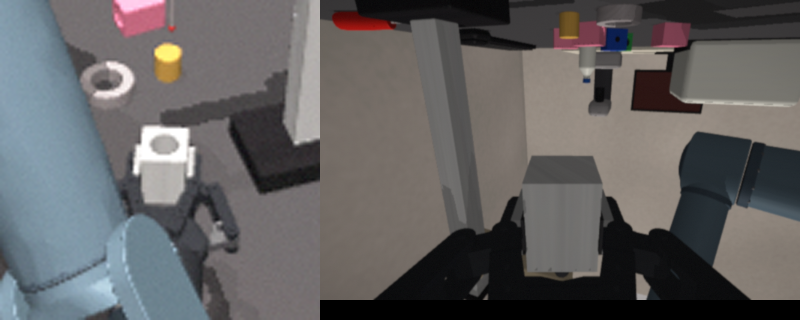

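```bash
python3 - <<'E'
from kin import *
s=telemetry.get_state(); M=R.from_quat(s['eef_rot']).as_matrix(); c=cap('side')
cen=s['tcp_pos']+M@[1.8,0,3]; mo=cen-28*M[:,0]; print(cen,mo,pix(c,mo))
g=c['pixels'].astype(int)
u,v=map(int,pix(c,mo)); print(g[v-9:v+10,u-13:u+14,1])
for z in (212,216,220): print(z,pix(c,[459.5,-182,z]), pix(c,[459.5,-192,z]))
P=cloud(c); m=(np.abs(P[...,2]-187)<5)&(np.linalg.norm(P[...,:2]-mo[:2],axis=2)<35); q=P[m]; print(m.sum(),q.mean(0),cv2.minAreaRect(q[:,:2].astype(np.float32)))
E
```

```text
[ 427.46712553 -305.33691781  159.67593661] [ 427.30536989 -305.63119246  187.67392292] (np.float64(308.1369162781768), np.float64(261.3291322584094))
[[104 111 110 111 114 113 112 112 115 112 108 114  80  71  71  74  72  72
   71  69  72  72  73  66  69  72  73]
 [103 104 108 112 114 112 113 112 109 113 112 114  81  72  75  69  72  70
   69  72  72  70  71  68  72  70  71]
 [105 103 102 105 110 109 113 115 112 113 115 113  83  67  71  71  67  69
   72  70  69  68  69  69  71  72  72]
 [104 105 100 104 103 108 112 114 112 110 109 111 106  77  68  72  70  67
   70  72  70  71  69  74  70  73  70]
 [102 103 102 101 104 146 231 241 221 213 213 214 211 206 145 125 127 129
  125 129 129 113 107 105 105 104 105]
 [106 100 104 104 103 153 253 254 254 254 254 254 254 254 254 254 254 253
  254 254 254 254 202 125 113 112 113]
 [105 106 104 104 105 193 254 255 255 255 255 254 254 255 254 255 255 255
  255 255 255 255 220 127 113 111 113]
 [104 100 102 102 103 206 254 255 255 254 247 232 207 216 220 224 231 253
  255 255 255 255 218 121 112 112 113]
 [105 100 104 104 101 235 254 255 254 235 190
[... 1035 characters left out ...]
21 211 235
  237 230 235 218 173 238 192 106  87]
 [ 71  68 197 243 209 178 179 180 181 181 175 178 174 174 176 177 174 185
  190 184 184 160 191 242 192 107  78]]
212 (np.float64(310.25922498521027), np.float64(218.95020200487818)) (np.float64(311.1013478102593), np.float64(221.3787267788764))
216 (np.float64(310.27282590534656), np.float64(217.74808928127365)) (np.float64(311.1170481505555), np.float64(220.1731324136395))
220 (np.float64(310.2864909244148), np.float64(216.5403111952547)) (np.float64(311.13282305377805), np.float64(218.961812526387))
159 [ 426.33875742 -308.28606073  184.77622686] ((426.670654296875, -306.37939453125), (44.851051330566406, 38.11279296875), 76.8699722290039)
```

Call:
{"api": "carry_out", "payload": {
  "steps": [0, 0, 0.01, 0.3, 0, 0, 0, 0, 0, 0.01, 0.5, 0, 0, 0, 0, 0, 0.01, 0.7, 0, 0, 0, 0, 0, 0.01, 0.7, 0, 0, 0]
}}

```text
time_s: 9.25
tcp_pos: [443.8, -238.2, 162.0]
eef_rot: [-0.427, 0.557, 0.433, 0.565]
force: [-0.3, 0.1, -1.5]
finger_gap: 39.4
finger_force: 62.1
```

Call:
{"api": "carry_out", "payload": {
  "steps": [0, 0, -0.01, 0.2, 0, 0, 0, 0, 0, -0.01, 0.4, 0, 0, 0, 0, 0, -0.01, 0.56, 0, 0, 0, 0, 0, -0.01, 0.56, 0, 0, 0, 0, 0, -0.01, 0.56, 0, 0, 0]
}}

```text
time_s: 9.75
tcp_pos: [459.4, -186.0, 162.6]
eef_rot: [-0.426, 0.558, 0.433, 0.566]
force: [0.1, 0.2, -1.2]
finger_gap: 39.2
finger_force: 62.1
```

```bash
python3 - <<'E'
from kin import *
s=telemetry.get_state(); M=R.from_quat(s['eef_rot']).as_matrix(); c=cap('side')
cen=s['tcp_pos']+M@[1.8,0,3]; mo=cen-28*M[:,0]; print(s['tcp_pos'],cen,mo,pix(c,mo)); print(M.round(3))
save(c,'pics/g1.png',(270,160,350,260),6)
E
```

```text
[ 459.3759737  -185.97075878  162.5501864 ] [ 460.16730811 -183.04971961  160.79481749] [ 460.0858389  -183.45732018  188.79173204] (np.float64(310.5207905673703), np.float64(226.13926553826775))
[[ 0.003 -0.965  0.262]
 [ 0.015  0.262  0.965]
 [-1.     0.001  0.015]]
```

View pics/g1.png

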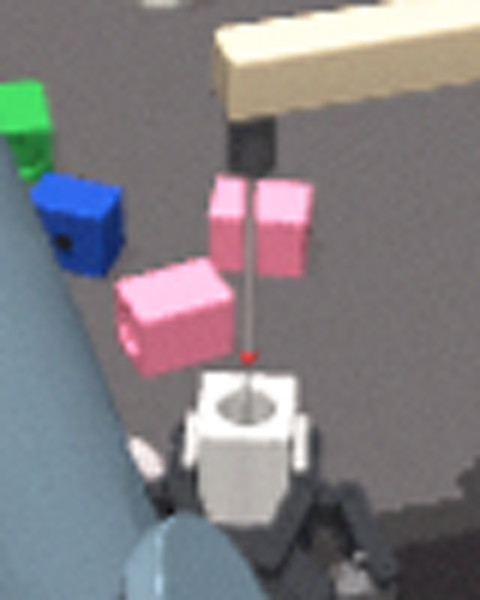

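Call:
{"api": "carry_out", "payload": {
  "steps": [0, -0.15, 0, -0.01, 0, 0, 0, 0, -0.3, 0, -0.01, 0, 0, 0, 0, -0.45, 0, -0.01, 0, 0, 0, 0, -0.52, 0, -0.01, 0, 0, 0, 0, -0.52, 0, -0.01, 0, 0, 0, 0, -0.52, 0, -0.01, 0, 0, 0]
}}

```text
time_s: 10.4
tcp_pos: [458.8, -188.2, 214.4]
eef_rot: [-0.426, 0.558, 0.433, 0.566]
force: [-0.5, -0.4, -2.3]
finger_gap: 39.3
finger_force: 62.1
```

```bash
python3 - <<'E'
from kin import *
f=[]
for i in range(6): c=cap('side'); s=telemetry.get_state(); f.append(s['force'])
M=R.from_quat(s['eef_rot']).as_matrix(); print(np.mean(f,0),np.std(f,0))
cen=s['tcp_pos']+M@[1.8,0,3]; mo=cen-28*M[:,0]; print(s['tcp_pos'],cen,mo,pix(c,mo)); print(M.round(3))
save(c,'pics/g2.png',(280,160,340,235),8)
E
```

```text
[-0.10303785 -0.40363519 -1.69906044] [0.37900859 0.3643218  0.18894582]
[ 458.79740865 -188.08243317  214.05231283] [ 459.58979046 -185.16040272  212.29906752] [ 459.52767328 -185.59363159  240.29564685] (np.float64(310.67402801853865), np.float64(211.18109321511452))
[[ 0.002 -0.965  0.263]
 [ 0.015  0.263  0.965]
 [-1.     0.002  0.016]]
```

View pics/g2.png

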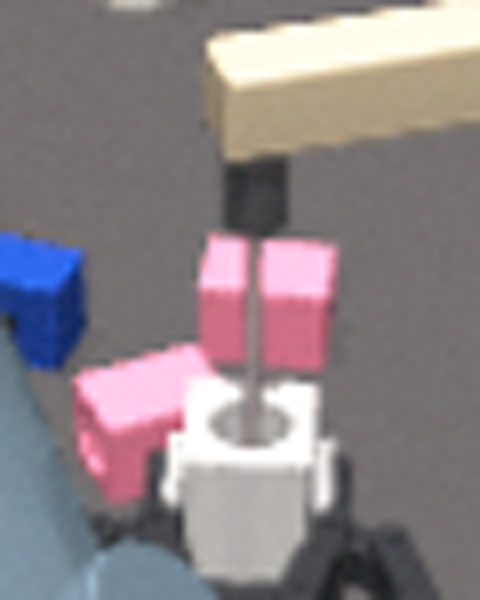

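Call:
{"api": "carry_out", "payload": {
  "steps": [0, -0.03, 0, 0.03, 0, 0, 0, 0, -0.06, 0, 0.03, 0, 0, 0, 0, -0.08, 0, 0.03, 0, 0, 0, 0, -0.08, 0, 0.03, 0, 0, 0]
}}

```text
time_s: 11.1
tcp_pos: [459.8, -185.5, 222.9]
eef_rot: [-0.426, 0.558, 0.432, 0.566]
force: [0.3, 0.2, -1.6]
finger_gap: 39.1
finger_force: 62.1
```

```bash
cat > m.py <<'E'
from kin import *
f=[]
for i in range(8): c=cap('side'); s=telemetry.get_state(); f.append(s['force'])
M=R.from_quat(s['eef_rot']).as_matrix(); print('F',np.mean(f,0).round(2),s['time_s'],s['finger_force'])
cen=s['tcp_pos']+M@[1.8,0,3]; print(cen,'floor z',cen[2]-10)
E
python3 m.py
```

```text
F [ 0.11  0.25 -1.66] 11.5 62.11316853761673
[ 460.43264873 -182.543423    220.65574691] floor z 210.6557469078415
```

Call:
{"api": "carry_out", "payload": {
  "steps": [0, -0.04, 0, 0, 0, 0, 0, 0, -0.06, 0, 0, 0, 0, 0, 0, -0.06, 0, 0, 0, 0, 0]
}}

```text
time_s: 11.8
tcp_pos: [459.6, -185.4, 228.4]
eef_rot: [-0.426, 0.558, 0.433, 0.565]
force: [-1.5, -0.1, -4.8]
finger_gap: 39.2
finger_force: 62.1
```

```bash
python3 m.py
```

```text
F [ 0.    0.62 -4.46] 12.2 62.115781009197235
[ 460.40448597 -182.54591399  226.58354566] floor z 216.5835456602395
```

Call:
{"api": "carry_out", "payload": {
  "steps": [0, -0.015, 0, 0, 0, 0, 0, 0, -0.015, 0, 0, 0, 0, 0, 0, -0.015, 0, 0, 0, 0, 0]
}}

```text
time_s: 12.5
tcp_pos: [459.6, -185.5, 229.9]
eef_rot: [-0.426, 0.558, 0.433, 0.566]
force: [-0.6, 0.7, -5.1]
finger_gap: 39.0
finger_force: 62.1
```

```bash
python3 m.py; python3 - <<'E'
from h import *
c=cap('side'); save(c,'pics/g3.png',(280,160,340,235),8)
E
```

```text
F [-0.46  0.9  -5.15] 12.9 62.10606962442398
[ 460.41275068 -182.58893944  228.18243971] floor z 218.1824397125014
```

View pics/g3.png

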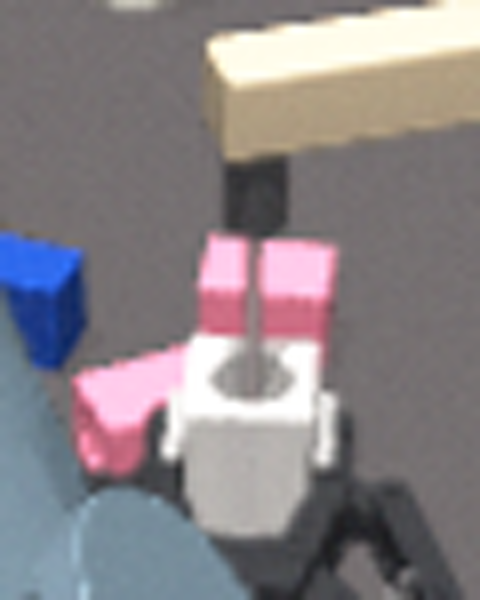

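The picture shows the stylus inside the hole at (252,375), roughly centred. The force change of 3.5 N means it is pushed in about 5.6 mm. I'm handing in.

```bash
python3 -c "
from station import workorder
print(workorder.hand_in())"
```

```text
the job is handed in; nothing more can be done
None
```

The spacer is held still with its hole facing up and the stylus inside, pressed in about 5.6 mm by the force reading. I handed the job in at about 13 s and got no verdict back.

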